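Hook the filter tray out from under the impinger rack

TASK

Pick up the orange-handled hooked rod from its blue mat, reach it under the ledge of the impinger rack, feel lightly for the red pull eye hidden there (its mount tears if shoved aside), catch it and gently draw the white filter tray out all the way to its stop. Then unhook the rod and lay it (do not drop it) back lengthwise on the middle of its blue mat, leaving the tray out. Touch the rack only with the rod, never force it, and leave the glass impingers and everything else on the table undisturbed.

Things in the scene. Friction and masses are not known exactly. Their poses are not given: they have to be found in the camera images.
- station: Impinger rack, fixed to the table: aluminium ledge with three glass impingers, two uprights behind (340 mm tall, at x 122 mm). Origin at table height, straight below the middle of the ledge's front edge (nearest the robot). x points level in under the ledge, y left along it, z up. The eye and tray guides are damaged by more than 20 N from the rod.
- ledge_edge (a point): Middle of the lower front edge of the ledge, 72 mm above the table; axes as the rack's. The ledge is 28 mm thick, runs from here 110 mm back (+x) and 120 mm to either side (y). Below it is open space, closed at the sides by panels whose inner faces are at y +112 and -112 mm.
- tray (a joint): How far the white filter tray under the ledge is pulled out, in m: 0 fully in, 0.075 at its outer stop; it slides along the rack's -x (towards the robot), needs about 5 N to move and stays where it is left.
- tray_face (a point): Point on the tray's flat upright front face, in the middle of its 200 mm width, 40 mm above the table; axes as the rack's; moves with the tray. With the tray fully in it is 50 mm behind the ledge's front edge (rack x 50 mm). The face reaches from 8 to 70 mm above the table.
- eye_row (a point): Middle of the row along which the hidden red pull eye may be clamped: 14 mm in front (-x) of the tray's face, 40 mm above the table; axes as the rack's. The eye's hole has its middle somewhere from 60 mm right to 60 mm left (y) of this point: not measured, find it by feel.
- tray_middle (a point): Point on the tray's floor behind the middle of its face, 80 mm behind it (+x) and 13 mm above the table, moves with the tray. Shape of the eye: a rigid upright loop of 6 mm round red bar standing out from the face, in the rack's x-z plane, so the hole faces sideways (y). Hole: from the face to 28 mm in front of it, 28 to 52 mm above the table; the loop's front bar is 28 to 34 mm in front of the face.
- eye_give (a joint): How far the red eye is pushed aside on its rubber mount from where it is clamped, in m: 0 untouched, + to the left (rack y), wherever it is clamped. It gives about 1 mm for each newton and springs back; more than 6 mm (6 N sideways) tears the mount.
- rod_handle (a point): Centre of the hooked rod's orange handle, a straight block 90 mm long (x), 18 mm wide (y), 30 mm tall (z). x points along the rod to the hook. A 7 mm steel rod leaves it along +x at mid-height (14 mm collar on its first 12 mm) and ends 120 mm from this point in a square bend, the hook. About 160 g. At the start it lies on the mat on the handle's flat underside, hook level.
- rod_hook (a point): Middle of the hook: a level 7 mm round bar pointing to the rod's +y (its left), reaching 19 mm from the rod's axis. This point is 120 mm ahead (x) of the handle's centre, 8 mm to its +y side, at the same height; same axes as the handle.
- rod_mid (a point): Middle of the rod's whole length on its axis: 40 mm ahead (x) of the handle's centre; same axes as the handle.
- mat: Blue mat fixed on the table, 300 mm long (its x), 120 mm wide (y), 4 mm thick. Origin at the centre of its underside (table height); at the start the rod's middle lies near its centre, rod along its x.
- impinger_a: Glass impinger, right (rack -y), standing loose in a hole of the rack's ledge: 42 mm across, 207 mm tall, 160 g. Origin at the centre of its base, 82 mm above the table. Bystander, must stay upright in its hole.
- impinger_b: Glass impinger, middle, standing loose in a hole of the rack's ledge: 42 mm across, 207 mm tall, 160 g. Origin at the centre of its base, 82 mm above the table. Bystander, must stay upright in its hole.
- impinger_c: Glass impinger, left (rack +y), standing loose in a hole of the rack's ledge: 42 mm across, 207 mm tall, 160 g. Origin at the centre of its base, 82 mm above the table. Bystander, must stay upright in its hole.
- white_bottle: White bottle with orange cap, 68 mm across, 150 mm tall, loose on the table. Origin at the centre of its base. Bystander.
- amber_jar: Amber jar with black lid, 64 mm across, 100 mm tall, loose. Origin at the centre of its base. Bystander.
- screwdriver: Red-handled screwdriver, 160 mm long, lying loose on the table. Bystander.
- cassette_a: White filter cassette, 37 mm across, 30 mm tall, in the grey bin (180 by 130 by 35 mm, fixed). Origin at the centre of its base. Bystander.
- cassette_b: Blue filter cassette, 37 mm across, 30 mm tall, in the grey bin. Origin at the centre of its base. Bystander.
- rod: The hooked rod as a whole: origin under the handle's centre, at its underside; axes as the handle's.
Things that resemble listed ones, but are neither listed nor needed, are in the scene too. There is more than one size of the rod; the job needs the largest.

How it is judged:
On the way, in this order (a step that is already met when the one before it is completed fails the run):
1. the hook of the rod is reached in under the ledge, with the tray still in (x of rod_hook in the frame of station between 0.01 and 0.06 m and y of rod_hook in the frame of station between -0.11 and 0.11 m and z of rod_hook in the frame of station below 0.072 m), for 0.1 s.
2. the tray is drawn out to its stop (at least 68 of 75 mm) (value of joint tray above 0.068 m), for 0.2 s.
At the end, for the whole second after the job is handed in: The tray is out to its stop (at least 66 of 75 mm) and the rod lies still, released, on the blue mat: the middle of its length within 45 mm of the mat's centre, less than 30 mm above the table, along the mat's length within 0.3 rad either way round (value of joint tray above 0.066 m and horizontal distance between rod_mid and mat below 0.045 m and angle between the x axis of rod_mid and the x axis of mat, either way round below 0.3 rad and height (world z) of rod_mid below 0.03 m and height (world z) of rod_hook below 0.045 m and linear speed of rod below 0.02 m/s); the robot touches nothing.
It fails at once if the rod presses on the rack, tray or eye with more than 20 N, or pushes the eye aside by more than 6 mm, tearing its mount (contact force between rod and station above 20 N or value of joint eye_give above 0.006 m or value of joint eye_give below -0.006 m).
It fails at once if the robot itself touches the rack, tray or eye (contact force between any of the arm, the fingers and station above 1 N).
It fails at once if the rod is let fall: moving at over 0.35 m/s, out of the fingers, with its handle's centre more than 40 mm above the table (contact force between the fingers and rod below 0.05 N and height (world z) of rod_handle above 0.04 m and linear speed of rod above 0.35 m/s).
It fails at once if an impinger is tipped or lifted out of its hole (angle between any of impinger_a, impinger_b, impinger_c's own z axis and vertical above 0.2 rad or distance of any of impinger_a, impinger_b, impinger_c from where it was at the start of the episode above 0.02 m).
It fails at once if another thing on the table is displaced by more than 30 mm (distance of any of white_bottle, amber_jar, screwdriver, cassette_a, cassette_b from where it was at the start of the episode above 0.03 m).
It also fails if it takes over 72 s, if anything falls off the work surface, if the arm or the gripper's body presses on something with over 40 N, if the wrist force passes 120 N, or if a joint passes its speed limit or range.

ROBOT

A 6-joint arm with a two-finger parallel gripper is mounted at the origin on the work surface. World frame = base frame: x ahead of the robot, y to its left, z up, the work surface at z = 0. Lengths are in m, angles in rad, forces in N, time in s.
With the tool pointing down it reaches from about 0.25 to 0.725 m from the base axis. Payload 4 kg.
Tool frame: the origin (TCP) lies on the centre line of the jaws, within the pads' length; the fingertips stand 25 mm ahead of it and the grasp point (between the pads) lies 6 mm ahead of it; z points along the fingers, x is the direction in which the jaws open and shut, and the axes are right-handed (so a half turn about z gives the same grasp; the last joint's range is limited). The gripper opens to 85 mm and grips with 20 to 120 N. Pads are 22 mm wide; open, the fingers measure 114 mm over their backs; the gripper's body (76 mm by 85 mm) begins 54 mm behind the grasp point. The pads swing forward as they close: fully open they stand 13 mm farther back than shut.
Start: joints at [1.319, 0.241, 0.005, 1.335, 0, 1.571], TCP at [0.125, 0.484, 0.256] pointing down, gripper open.
Joint ranges: [-2.72, 2.72], [-1.05, 1.87], [-1.09, 1.28], [-1.99, 2.15], [-1.42, 1.44], [-3.14, 3.14]. Speed limits (rad/s): [2.79, 2.79, 3.14, 3.14, 3.14, 3.14].

INTERFACE

Orientations are given as a unit quaternion [x, y, z, w].
In Python, from workcell import bot, imaging, order gives the robot as it stands.
- The arm moves only by the tool carry_out, never from a script. Its argument "moves" is a list of rows, each a list of 5 numbers: the shift along the tool's x, y, z scaled (see below), then the turn about the tool's z scaled (see below), then the opening, from -1 (shut) to 1 (fully open). In form: [[tx, ty, tz, roll, hand], ...]. A call has 1 to 20 rows; each row is the pose to reach, as a shift and turn from the pose commanded when the call began, along the tool's axes at that moment; what a row does not reach only later rows make up. The controller multiplies each number of a shift by 0.1 m and each number of a turn by 90 degrees. A row lasts 1/10 s, in which the tool goes at most 50 mm and 8.59 degrees, less where a joint would pass 70% of its speed; a pose out of reach is approached as far as the arm can. A call with a number of a shift or a turn outside -1 to 1 is refused whole. A call with a gripper value outside its range is refused whole. The fingers move at their own pace and stop on an object; the grip force is fixed at half the most. Time passes only in rows, so rows that repeat a pose let the fingers close. It gives the time, the measured TCP pose, the force and the opening at its end, in the units of the state.
- bot.get_obs(): the state, without advancing time (a new reading comes with each control period).
- imaging.camera(name): name is "side" or "top" or "wrist"; returns the picture (480x640x3 uint8, red, green, blue); there is no depth.
- imaging.camera_model(name): a dict with "fovy" (degrees; the focal length in pixels is half the picture's height over the tangent of half this angle, whatever the lens; pixels are square), "cx", "cy" (the principal point, pixels), "eye" and "rotation" of the camera in the world. Camera axes: x right, y up, looking along -z (the intrinsics and any distortion apply to the point x, -y, -z); pixel columns grow to the right and rows downward; lengths in m; the calibration is good to about 2 mm. A picture is of the moment at which its call begins: read the wrist's pose just before it. camera_model takes no time and is no camera call; for the wrist camera it gives the pose at the moment of the call.
- order.job_done(): hands the job in, once; it reports no verdict.
The state is a dict: "clock": time; "joint_pos": joint angles; "joint_vel": joint speeds; "tau": joint torques, N m; "eef_pos": TCP position; "tool_rot": TCP orientation; "ft_force": force on the tool from outside, world axes, zero at the start; "ft_torque": the same for the moment, N m; "grip_width": finger opening in m.
Only numpy, scipy, OpenCV 4.12 (cv2) and the standard library are available. Lean on these libraries where they do the work, as an engineer would, in place of code of your own. Each camera call takes 0.05 s, during which the arm holds its last target.

## Working session

There is one attempt and no reset: what is moved stays moved. The work goes in short steps, Python scripts to look and compute and a tool call to move; the robot and the scene stay as the last step left them, time stands still between calls to the robot, and variables do not carry over. Pictures are saved under pics/ and viewed, and the job is handed in when it is done.

Besides the shell and the picture viewer there is one more tool, called after "Call:" as a command line: name --pt "numbers of a row" for each row, then --argument value for the rest. carry_out: Moves the arm, as the interface text tells. Its arguments: {"type":"object","properties":{"moves":{"type":"array","items":{"type":"array","items":{"type":"number","minimum":-1,"maximum":1}}}},"required":["moves"]}

```bash
mkdir -p pics; ls; python3 - <<'E'
from workcell import bot, imaging, order
import cv2,json
print(bot.get_obs())
for n in("side","top","wrist"):
    m=imaging.camera_model(n);print(n,m)
    cv2.imwrite(f"pics/{n}0.png",imaging.camera(n)[:,:,::-1])
E
```

```text
pics
{'clock': 0.0, 'joint_pos': array([1.31901042e+00, 2.41428220e-01, 3.71933996e-03, 1.33518522e+00,
       3.33911981e-07, 1.57079423e+00]), 'joint_vel': array([-0.00241662, -0.00088454, -0.00033073,  0.00041745, -0.00050328,
       -0.00187666]), 'tau': array([ 2.33914689e-04, -3.72321761e+01,  2.52405953e+01,  1.70285994e-02,
        3.90083630e-05,  3.72319050e-06]), 'eef_pos': array([0.12442325, 0.48367616, 0.25540342]), 'tool_rot': array([ 7.90294422e-01,  6.12726387e-01, -8.29032492e-04,  6.42546514e-04]), 'ft_force': array([0.07675307, 0.37168402, 0.09617917]), 'ft_torque': array([ 0.03083704,  0.01610304, -0.04608641]), 'grip_width': 0.08582232361000301}
side {'fovy': 43.982447773323806, 'cx': 319.32923751099486, 'cy': 231.59745110610405, 'eye': array([-0.22588901, -0.79318514,  0.73615438]), 'rotation': array([ 0.45994825, -0.18707832, -0.35151743,  0.79365283])}
top {'fovy': 51.228077636452035, 'cx': 314.5437766907473, 'cy': 235.4884285531245, 'eye': array([ 0.50992009, -0.02208745,  1.14072585]), 'rotation': array([ 0.0454485 , -0.02348927, -0.7040886 ,  0.70826685])}
wrist {'fovy': 71.70086076854304, 'cx': 316.9451182566755, 'cy': 235.97976342149695, 'eye': array([0.04412627, 0.5050793 , 0.37201283]), 'rotation': array([-0.12828868, -0.09870012,  0.6049978 ,  0.77960116])}
```

View pics/top0.png

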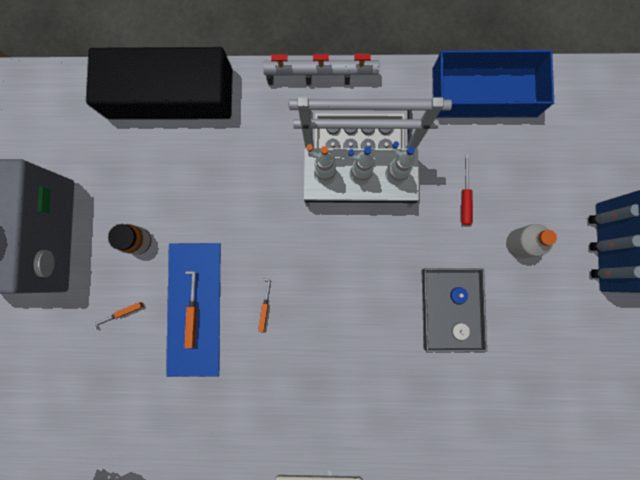

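View pics/side0.png

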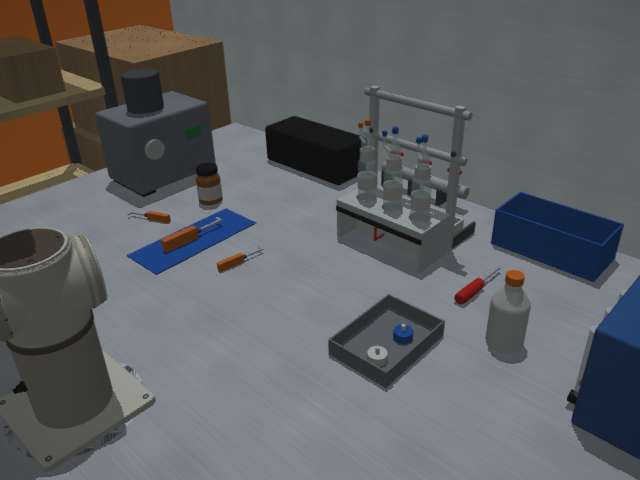

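View pics/wrist0.png

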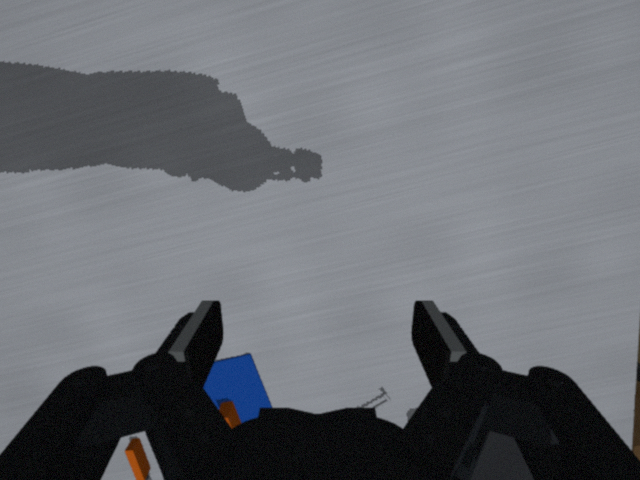

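The top view shows three orange-handled rods: small at (120,315), the largest on the blue mat at (190,310), and small at (264,305). I choose the one on the mat. The side view shows a bit of red eye at about (378,232). Next come close crops to check both.

```bash
cat > h.py <<'E'
import numpy as np, cv2
from scipy.spatial.transform import Rotation as R
from workcell import bot, imaging, order
def ray(m,u,v):
    f=240/np.tan(np.radians(m['fovy']/2))
    d=np.array([(u-m['cx'])/f,-(v-m['cy'])/f,-1.0])
    return np.array(m['eye']),R.from_quat(m['rotation']).apply(d)
def onz(m,u,v,z):
    e,d=ray(m,u,v); return e+d*(z-e[2])/d[2]
def onplane(m,u,v,p,n):
    e,d=ray(m,u,v); return e+d*(np.dot(np.array(p)-e,n)/np.dot(d,n))
def proj(m,p):
    f=240/np.tan(np.radians(m['fovy']/2))
    c=R.from_quat(m['rotation']).inv().apply(np.array(p)-m['eye'])
    return m['cx']+f*c[0]/-c[2], m['cy']-f*c[1]/-c[2]
E
python3 - <<'E'
from h import *
t=cv2.imread('pics/top0.png');s=cv2.imread('pics/side0.png')
a=cv2.resize(t[235:385,160:280],None,fx=4,fy=4,interpolation=cv2.INTER_CUBIC)
b=cv2.resize(t[90:215,290:450],None,fx=4.5,fy=4.5,interpolation=cv2.INTER_CUBIC)
c=cv2.resize(s[185:275,325:485],None,fx=5,fy=5,interpolation=cv2.INTER_CUBIC)
cv2.imwrite('pics/a.png',a);cv2.imwrite('pics/b.png',b);cv2.imwrite('pics/c.png',c)
m=imaging.camera_model('top')
hsv=cv2.cvtColor(t,cv2.COLOR_BGR2HSV)
blue=cv2.inRange(hsv,(105,150,60),(125,255,255));blue[:,:160]=0;blue[:,225:]=0;blue[:230]=0
org=cv2.inRange(hsv,(3,150,80),(20,255,255)); org[:,:170]=0;org[:,220:]=0;org[:230]=0;org[400:]=0
for n,k,z in(("mat",cv2.bitwise_or(blue,org),.004),("handle",org,.034)):
    cs,_=cv2.findContours(k,cv2.RETR_EXTERNAL,cv2.CHAIN_APPROX_NONE)
    cc=max(cs,key=cv2.contourArea)
    P=np.array([onz(m,*p[0],z)[:2] for p in cc],np.float32)
    r=cv2.minAreaRect(P);print(n,r,cv2.minAreaRect(cc))
E
```

```text
mat ((0.45337975025177, 0.2875376045703888), (0.29480665922164917, 0.11677464842796326), 0.8364166021347046) ((193.16021728515625, 309.5020446777344), (51.32912063598633, 131.65585327148438), 0.7345210313796997)
handle ((0.4149198830127716, 0.2865025997161865), (0.017886385321617126, 0.08719570189714432), 88.62689971923828) ((189.4769287109375, 326.9153747558594), (8.043152809143066, 40.271236419677734), 3.1798300743103027)
```

View pics/a.png

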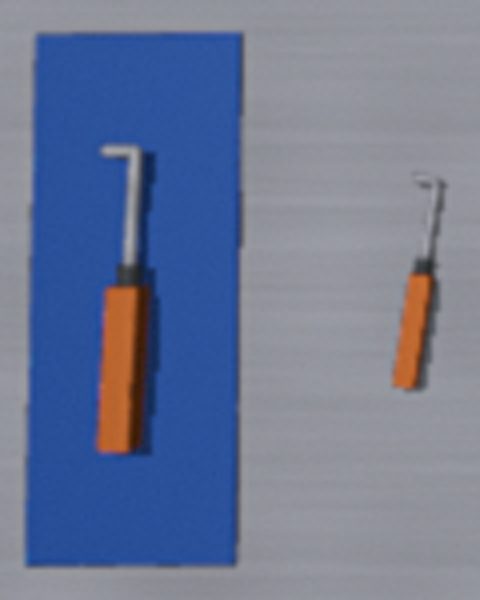

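View pics/b.png

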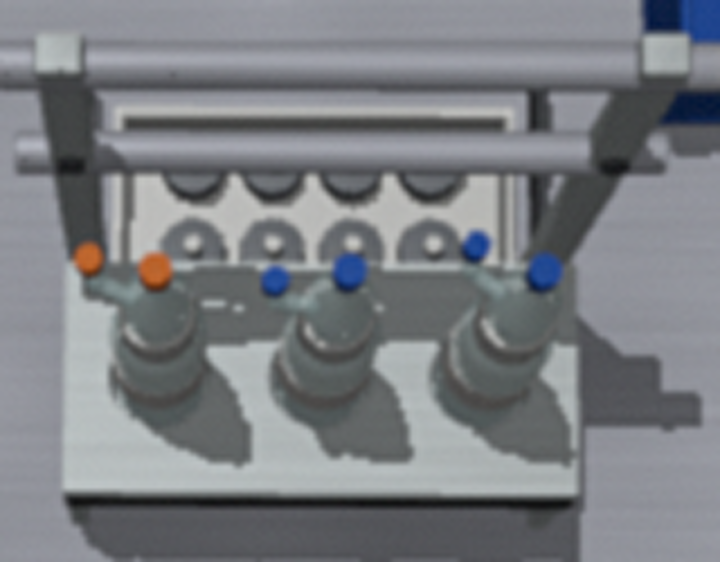

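View pics/c.png

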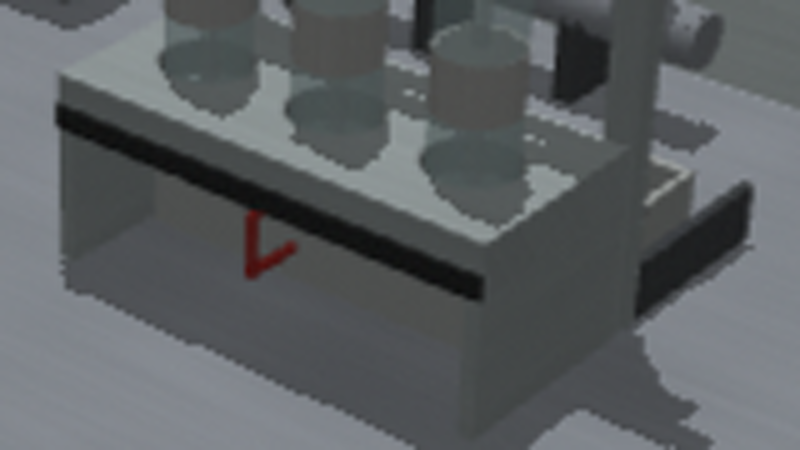

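The crop confirms the big rod on the mat, with its hook at crop (103-137,150) bending left. The side crop shows the red eye's front bar, bottom corner at crop (252,275), so pixel (375.4,240). Next I compute the rack pose and the eye's y.

```bash
python3 - <<'E'
from h import *
m=imaging.camera_model('top');s=imaging.camera_model('side')
L=onz(m,304.2,199.8,.1);Rr=onz(m,418.4,199.8,.1);print(L,Rr,np.linalg.norm(L-Rr))
L2=onz(s,325+60/5,185+75/5,.1);R2=onz(s,325+487/5,185+242/5,.1);print(L2,R2,np.linalg.norm(L2-R2))
for A,B in((L,Rr),(L2,R2)):
    c=(A+B)/2; y=(A-B)/np.linalg.norm(A-B); x=np.array([y[1],-y[0],0]);print('yaw',np.degrees(np.arctan2(x[1],x[0])),c)
    for (u,v) in((252,275),(250,245),(252,218)):
        p=onplane(s,325+u/5,185+v/5,c+x*.019,x); print(p,'rack',(p-c)@x,(p-c)@y,p[2])
# hook pts
for u,v in((103,150),(137,150),(130,262),(128,290),(105,370)): print(onz(m,160+u/4,235+v/4,.019))
E
```

```text
[0.68710632 0.03301477 0.1       ] [ 0.68762781 -0.2060564   0.1       ] 0.23907173235963758
[0.68471069 0.02547693 0.1       ] [ 0.68681069 -0.21043332  0.1       ] 0.2359195897865158
yaw 0.12498020282769456 [ 0.68736706 -0.08652081  0.1       ]
[ 0.70633691 -0.0726763   0.02036596] rack 0.019000000000000163 0.013803099055811178 0.02036595544034958
[ 0.70633344 -0.0710883   0.03587348] rack 0.019000000000000038 0.015391110901539709 0.03587347567906496
[ 0.70633512 -0.07185662  0.05052093] rack 0.019000000000000027 0.014622786066603447 0.05052093195134644
yaw 0.5100169829337325 [ 0.68576069 -0.0924782   0.1       ]
[ 0.70459714 -0.07402095  0.02170179] rack 0.018999999999999965 0.018288844021150788 0.021701793800649405
[ 0.70458311 -0.0724441   0.03718832] rack 0.0190000000000001 0.019865756349696576 0.03718832019060536
[ 0.7045899  -0.07320702  0.05180451] rack 0.01900000000000019 0.019102806251168024 0.051804509912686925
[0.53450161 0.30304061 0.019     ]
[0.53463071 0.28372964 0.019     ]
[0.47202365 0.2857397  0.019     ]
[0.45647505 0.28637985 0.019     ]
[0.41218037 0.29791351 0.019     ]
```

Call:
carry_out --pt "-0.1 0.25 0.1 -0.05 1" --pt "-0.2 0.5 0.2 -0.1 1" --pt "-0.3 0.75 0.3 -0.144 1" --pt "-0.36 1 0.4 -0.144 1" --pt "-0.36 1 0.4 -0.144 1"

```text
clock: 0.65
eef_pos: [0.2138, 0.4222, 0.2147]
tool_rot: [0.717, 0.697, -0.002, 0.001]
ft_force: [0.4, 0.2, -0.4]
grip_width: 0.0853
```

Call:
carry_out --pt "-0.2 0.3 0.1 0 1" --pt "-0.4 0.6 0.2 0 1" --pt "-0.55 0.85 0.3 0 1" --pt "-0.67 1 0.4 0 1" --pt "-0.67 1 0.4 0 1"

```text
clock: 1.15
eef_pos: [0.3111, 0.3534, 0.1751]
tool_rot: [0.717, 0.697, -0.001, 0.0]
ft_force: [0.1, 0.0, 0.3]
grip_width: 0.0853
```

Call:
carry_out --pt "-0.2 0.3 0.1 0 1" --pt "-0.4 0.6 0.2 0 1" --pt "-0.55 0.85 0.3 0 1" --pt "-0.66 1.0 0.4 0 1" --pt "-0.66 1.0 0.4 0 1" --pt "-0.66 1.0 0.4 0 1"

```text
clock: 1.75
eef_pos: [0.4083, 0.2872, 0.1365]
tool_rot: [0.716, 0.698, -0.0, -0.0]
ft_force: [0.2, 0.4, -0.0]
grip_width: 0.085
```

```bash
python3 - <<'E'
from h import *
o=bot.get_obs();print(o['eef_pos'],R.from_quat(o['tool_rot']).as_matrix().round(4))
cv2.imwrite("pics/w1.png",imaging.camera("wrist")[:,:,::-1]);cv2.imwrite("pics/t1.png",imaging.camera("top")[:,:,::-1]);
E
```

```text
[0.40834629 0.28720835 0.13653415] [[ 2.530e-02  9.997e-01 -9.000e-04]
 [ 9.997e-01 -2.530e-02  5.000e-04]
 [ 5.000e-04 -9.000e-04 -1.000e+00]]
```

View pics/w1.png

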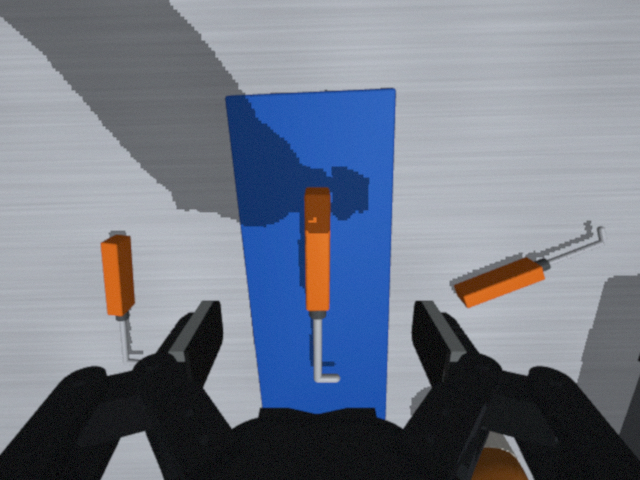

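The rod is centred between the jaws at column 318. Descending and closing.

Call:
carry_out --pt "0 0.07 0.25 0 1" --pt "0 0.07 0.5 0 1" --pt "0 0.07 0.7 0 1" --pt "0 0.07 0.85 0 1" --pt "0 0.07 0.95 0 1" --pt "0 0.07 1.0 0 1" --pt "0 0.07 1.0 0 1" --pt "0 0.07 1.0 0 0" --pt "0 0.07 1.0 0 -0.3" --pt "0 0.07 1.0 0 -0.5" --pt "0 0.07 1.0 0 -0.7" --pt "0 0.07 1.0 0 -0.9" --pt "0 0.07 1.0 0 -1" --pt "0 0.07 1.0 0 -1" --pt "0 0.07 1.0 0 -1" --pt "0 0.07 1.0 0 -1" --pt "0 0.07 1.0 0 -1"

```text
clock: 3.55
eef_pos: [0.4164, 0.2864, 0.0368]
tool_rot: [0.716, 0.698, 0.001, 0.0]
ft_force: [-0.5, -1.3, 5.0]
grip_width: 0.0167
```

Call:
carry_out --pt "0 0 -0.05 0 -1" --pt "0 0 -0.1 0 -1" --pt "0 0 -0.2 0 -1" --pt "0 0 -0.35 0 -1" --pt "0 0 -0.5 0 -1" --pt "0 0 -0.7 0 -1" --pt "0 0 -0.7 0 -1" --pt "0 0 -0.7 0 -1"

```text
clock: 4.35
eef_pos: [0.4162, 0.2864, 0.1066]
tool_rot: [0.716, 0.698, 0.001, 0.0]
ft_force: [-0.0, -0.2, -2.0]
grip_width: 0.017
```

```bash
python3 - <<'E'
from h import *
o=bot.get_obs();print(o['eef_pos'],o['ft_force'],o['ft_torque'],o['grip_width'])
cv2.imwrite("pics/w2.png",imaging.camera("wrist")[:,:,::-1]);cv2.imwrite("pics/s2.png",imaging.camera("side")[:,:,::-1]);
E
```

```text
[0.41617703 0.28635769 0.10661214] [-0.01693892 -0.24612212 -1.99366486] [-0.03498092 -0.00914903  0.0470844 ] 0.01702089958752083
```

View pics/w2.png

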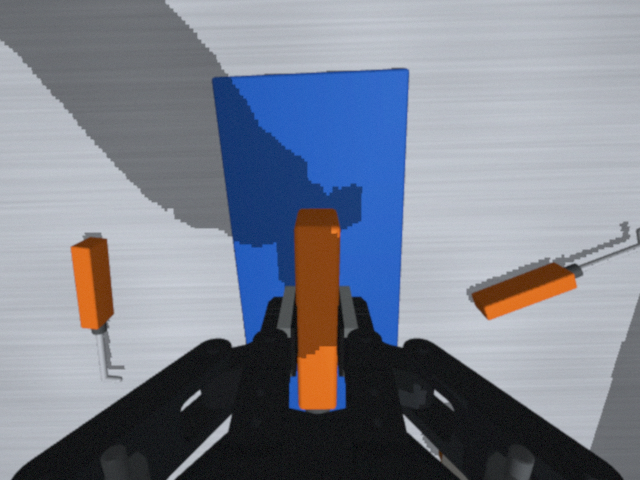

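View pics/s2.png

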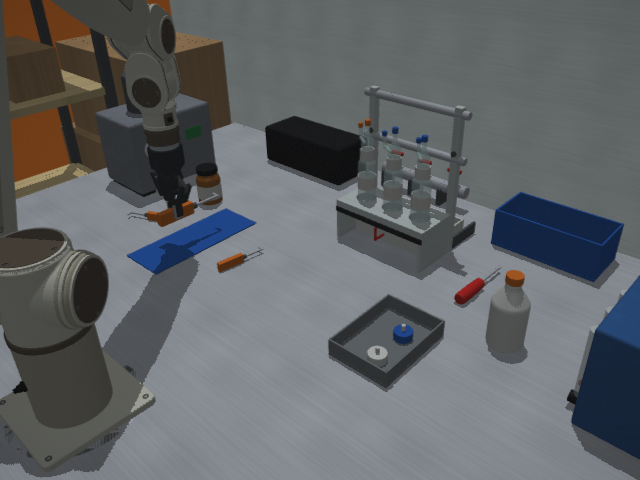

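Call:
carry_out --pt "-0.1 0.0 0 0 -1" --pt "-0.3 0.1 0 -0.01 -1" --pt "-0.5 0.2 0 -0.019 -1" --pt "-0.7 0.3 0 -0.019 -1" --pt "-0.9 0.3 0 -0.019 -1" --pt "-1 0.3 0 -0.019 -1"

```text
clock: 5.05
eef_pos: [0.4425, 0.1832, 0.1053]
tool_rot: [0.706, 0.708, -0.001, -0.0]
ft_force: [0.4, 0.6, -2.4]
grip_width: 0.0165
```

Call:
carry_out --pt "-0.2 0.0 0 0 -1" --pt "-0.4 0.1 0 0 -1" --pt "-0.6 0.2 0 0 -1" --pt "-0.8 0.3 0 0 -1" --pt "-1 0.3 0 0 -1"

```text
clock: 5.55
eef_pos: [0.4747, 0.0848, 0.106]
tool_rot: [0.706, 0.709, 0.0, 0.0]
ft_force: [0.4, -0.4, -1.3]
grip_width: 0.0168
```

Call:
carry_out --pt "-0.2 0.0 0 0 -1" --pt "-0.4 0.1 0 0 -1" --pt "-0.6 0.2 0 0 -1" --pt "-0.8 0.3 0 0 -1" --pt "-1 0.3 0 0 -1"

```text
clock: 6.05
eef_pos: [0.5051, -0.0151, 0.1059]
tool_rot: [0.706, 0.709, 0.0, 0.0]
ft_force: [0.3, -0.3, -1.9]
grip_width: 0.0171
```

Call:
carry_out --pt "-0.2 0.0 0 0 -1" --pt "-0.4 0.0 0 0 -1" --pt "-0.6 0.1 0 0 -1" --pt "-0.8 0.2 0 0 -1" --pt "-0.95 0.2 0 0 -1" --pt "-1 0.2 0 0 -1" --pt "-1 0.2 0 0 -1" --pt "-1 0.2 0 0 -1"

```text
clock: 6.85
eef_pos: [0.5239, -0.1136, 0.1061]
tool_rot: [0.705, 0.709, -0.0, -0.001]
ft_force: [0.9, 0.2, -2.5]
grip_width: 0.0171
```

```bash
python3 - <<'E'
from h import *
o=bot.get_obs();print(o['clock'],o['eef_pos'],o['ft_force'],o['grip_width'],R.from_quat(o['tool_rot']).as_matrix().round(4))
t=imaging.camera("top")[:,:,::-1];s=imaging.camera("side")[:,:,::-1]
cv2.imwrite("pics/t3.png",np.hstack([cv2.resize(t[150:350,280:440],None,fx=2.5,fy=2.5),cv2.resize(s[150:350,290:450],None,fx=2.5,fy=2.5)]))
E
```

```text
6.85 [ 0.52393831 -0.11355878  0.10607763] [ 0.92191847  0.20568171 -2.45094056] 0.017099276348786083 [[-4.6e-03  1.0e+00 -1.0e-03]
 [ 1.0e+00  4.6e-03  7.0e-04]
 [ 7.0e-04 -1.0e-03 -1.0e+00]]
```

View pics/t3.png

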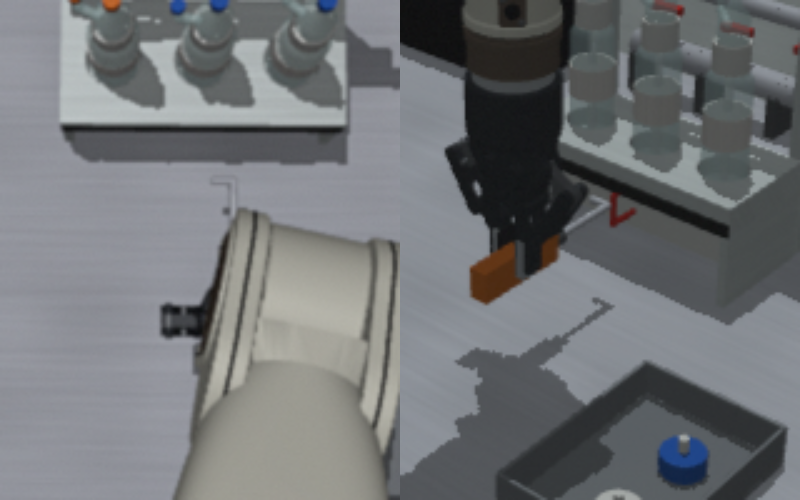

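Call:
carry_out --pt "0 0 0.15 0 -1" --pt "0 0 0.3 0 -1" --pt "0 0 0.42 0 -1" --pt "0 0 0.48 0 -1" --pt "0 0 0.48 0 -1" --pt "0 0.12 0.48 0 -1" --pt "0 0.24 0.48 0 -1" --pt "0 0.36 0.48 0 -1" --pt "0 0.45 0.48 0 -1" --pt "0 0.5 0.48 0 -1" --pt "0 0.5 0.48 0 -1" --pt "0 0.5 0.48 0 -1"

```text
clock: 8.15
eef_pos: [0.5742, -0.1139, 0.0582]
tool_rot: [0.706, 0.709, -0.0, -0.0]
ft_force: [-0.3, -0.4, -1.7]
grip_width: 0.0164
```

```bash
python3 - <<'E'
from h import *
m=imaging.camera_model('top');print('hook corner prev',onz(m,373.6,221.6,.088))
o=bot.get_obs();print(o['clock'],o['eef_pos'],o['ft_force'],o['grip_width'])
s=imaging.camera("side")[:,:,::-1]
cv2.imwrite("pics/s4.png",cv2.resize(s[170:290,310:470],None,fx=5,fy=5,interpolation=cv2.INTER_CUBIC))
E
```

```text
hook corner prev [ 0.64288302 -0.11352904  0.088     ]
8.15 [ 0.57421656 -0.11392664  0.05821259] [-0.25371022 -0.42446996 -1.70127419] 0.016384238670286114
```

View pics/s4.png

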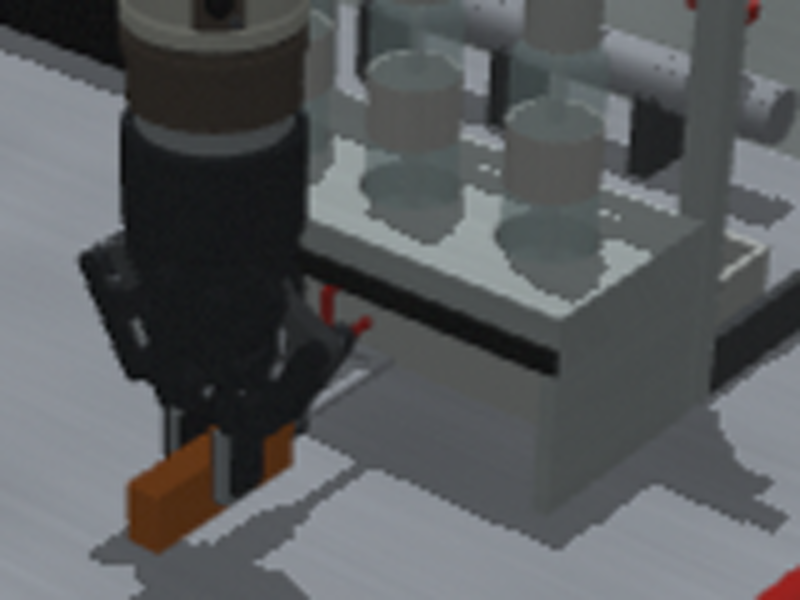

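The hook is heading under the ledge to the right of the eye, with no force so far. Advancing 30 mm.

Call:
carry_out --pt "0 0.06 0 0 -1" --pt "0 0.12 0 0 -1" --pt "0 0.18 0 0 -1" --pt "0 0.24 0 0 -1" --pt "0 0.3 0 0 -1" --pt "0 0.3 0 0 -1" --pt "0 0.3 0 0 -1"

```text
clock: 8.9
eef_pos: [0.6047, -0.1138, 0.0581]
tool_rot: [0.706, 0.709, -0.0, -0.0]
ft_force: [-0.2, 0.3, -1.2]
grip_width: 0.017
```

```bash
python3 - <<'E'
from h import *
o=bot.get_obs();print(o['clock'],o['eef_pos'],o['ft_force'],o['grip_width'])
s=imaging.camera("side")[:,:,::-1]
cv2.imwrite("pics/s5.png",cv2.resize(s[170:290,310:470],None,fx=5,fy=5,interpolation=cv2.INTER_CUBIC))
E
```

```text
8.9 [ 0.60465866 -0.11379927  0.05810275] [-0.15181094  0.27799877 -1.18088832] 0.016986787394587418
```

View pics/s5.png

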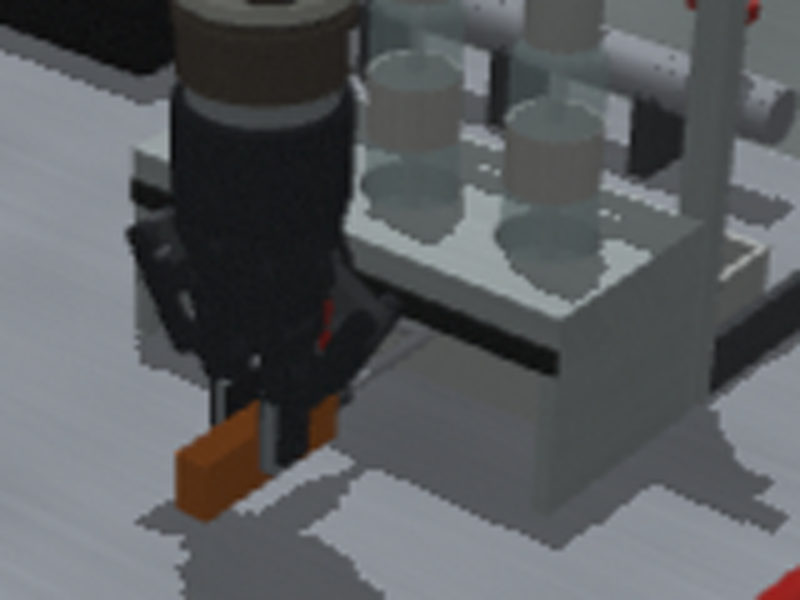

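Call:
carry_out --pt "0.03 0 0 0 -1" --pt "0.06 0 0 0 -1" --pt "0.09 0 0 0 -1" --pt "0.12 0 0 0 -1" --pt "0.14 0 0 0 -1" --pt "0.14 0 0 0 -1" --pt "0.14 0 0 0 -1"

```text
clock: 9.65
eef_pos: [0.6046, -0.0998, 0.0583]
tool_rot: [0.706, 0.709, -0.0, 0.0]
ft_force: [-0.4, 0.4, -1.5]
grip_width: 0.0171
```

Call:
carry_out --pt "0.01 0 0 0 -1" --pt "0.02 0 0 0 -1" --pt "0.03 0 0 0 -1" --pt "0.04 0 0 0 -1" --pt "0.04 0 0 0 -1"

```text
clock: 10.15
eef_pos: [0.6046, -0.0957, 0.0583]
tool_rot: [0.706, 0.709, -0.0, -0.0]
ft_force: [0.2, -0.6, -1.5]
grip_width: 0.0169
```

Call:
carry_out --pt "0.01 0 0 0 -1" --pt "0.02 0 0 0 -1" --pt "0.03 0 0 0 -1" --pt "0.03 0 0 0 -1"

```text
clock: 10.55
eef_pos: [0.6046, -0.0927, 0.0583]
tool_rot: [0.706, 0.709, 0.0, -0.0]
ft_force: [0.1, 1.1, -2.2]
grip_width: 0.0167
```

Call:
carry_out --pt "0.01 0 0 0 -1" --pt "0.02 0 0 0 -1" --pt "0.03 0 0 0 -1" --pt "0.03 0 0 0 -1"

```text
clock: 10.95
eef_pos: [0.6046, -0.0897, 0.0583]
tool_rot: [0.706, 0.709, 0.0, -0.0]
ft_force: [-0.2, 0.6, -1.9]
grip_width: 0.0164
```

```bash
python3 - <<'E'
from h import *
for k in range(5):
  o=bot.get_obs();s=imaging.camera("side")[:,:,::-1];print(o['clock'],o['eef_pos'],o['ft_force'],o['ft_torque'])
cv2.imwrite("pics/s6.png",cv2.resize(s[190:270,350:430],None,fx=7,fy=7,interpolation=cv2.INTER_CUBIC))
E
```

```text
10.95 [ 0.60457388 -0.08970135  0.05830277] [-0.15284835  0.64128601 -1.92742607] [0.01193966 0.04175948 0.01806262]
11.0 [ 0.60460242 -0.08978532  0.05833508] [-0.14233623  0.12259477 -0.92262733] [-0.0316001   0.00918595 -0.03393391]
11.05 [ 0.60459261 -0.08982165  0.05831816] [ 0.82711297  0.16346499 -2.21167371] [ 0.00835075  0.01703113 -0.01190596]
11.1 [ 0.60457908 -0.08986053  0.05831317] [-0.26380963  0.12899876 -1.10806926] [-0.02201215 -0.01573804 -0.00958288]
11.15 [ 0.60457677 -0.08986761  0.05828958] [-0.38936184 -0.92516066 -0.13615273] [ 0.00341838  0.03064691 -0.06535913]
```

View pics/s6.png

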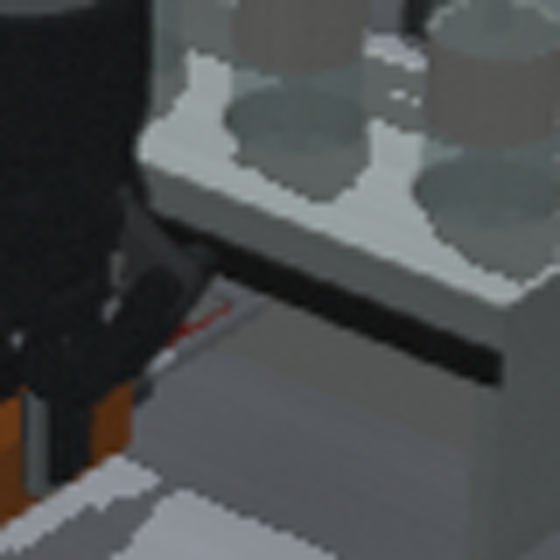

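Call:
carry_out --pt "0.01 0 0 0 -1" --pt "0.02 0 0 0 -1" --pt "0.03 0 0 0 -1" --pt "0.03 0 0 0 -1"

```text
clock: 11.6
eef_pos: [0.6046, -0.0867, 0.0583]
tool_rot: [0.705, 0.709, -0.0, -0.0]
ft_force: [0.5, 0.1, -1.1]
grip_width: 0.0167
```

Call:
carry_out --pt "0.01 0 0 0 -1" --pt "0.02 0 0 0 -1" --pt "0.02 0 0 0 -1"

```text
clock: 11.9
eef_pos: [0.6045, -0.0847, 0.0583]
tool_rot: [0.706, 0.709, -0.0, -0.0]
ft_force: [-0.7, -0.6, -0.5]
grip_width: 0.017
```

```bash
cat > f.py <<'E'
from h import *
F=[]
for k in range(8):
  o=bot.get_obs();s=imaging.camera("side")[:,:,::-1];F.append(np.r_[o['ft_force'],o['ft_torque']])
print(o['clock'],o['eef_pos'],np.mean(F,0).round(3),o['grip_width'])
E
python3 f.py
```

```text
12.25 [ 0.60455363 -0.08489936  0.05833248] [-0.159 -0.174 -1.376  0.013  0.002  0.006] 0.016775170856291054
```

Call:
carry_out --pt "0.01 0 0 0 -1" --pt "0.02 0 0 0 -1" --pt "0.02 0 0 0 -1"

```text
clock: 12.6
eef_pos: [0.6046, -0.0827, 0.0583]
tool_rot: [0.706, 0.709, 0.0, -0.0]
ft_force: [-0.4, 0.2, -1.8]
grip_width: 0.0169
```

```bash
python3 f.py
```

```text
12.95 [ 0.604547   -0.08286211  0.05829416] [-0.026  0.07  -1.683  0.006  0.014  0.023] 0.01707045082385305
```

Call:
carry_out --pt "0.01 0 0 0 -1" --pt "0.02 0 0 0 -1" --pt "0.02 0 0 0 -1"

```text
clock: 13.3
eef_pos: [0.6045, -0.0807, 0.0583]
tool_rot: [0.706, 0.709, 0.0, -0.0]
ft_force: [-0.1, 0.3, -1.9]
grip_width: 0.0169
```

```bash
python3 f.py
```

```text
13.65 [ 0.60455823 -0.08089494  0.05832869] [-0.268  0.094 -1.527 -0.009  0.014 -0.006] 0.016829832980178698
```

Call:
carry_out --pt "0.01 0 0 0 -1" --pt "0.015 0 0 0 -1" --pt "0.015 0 0 0 -1"

```text
clock: 14.0
eef_pos: [0.6045, -0.0792, 0.0583]
tool_rot: [0.706, 0.709, 0.0, -0.0]
ft_force: [-0.4, 0.3, -1.8]
grip_width: 0.0168
```

```bash
python3 f.py
```

```text
14.35 [ 0.60452508 -0.07939068  0.05830647] [-0.398 -0.143 -1.694 -0.021  0.022 -0.013] 0.016990261838559794
```

Call:
carry_out --pt "0.01 0 0 0 -1" --pt "0.015 0 0 0 -1" --pt "0.015 0 0 0 -1"

```text
clock: 14.7
eef_pos: [0.6045, -0.0778, 0.0583]
tool_rot: [0.706, 0.709, -0.0, -0.0]
ft_force: [0.4, 0.7, -1.9]
grip_width: 0.0168
```

```bash
python3 f.py
```

```text
15.05 [ 0.60452733 -0.07785371  0.05829495] [-0.009  0.206 -1.593 -0.016  0.004 -0.008] 0.01658282145600696
```

Call:
carry_out --pt "0.01 0 0 0 -1" --pt "0.015 0 0 0 -1" --pt "0.015 0 0 0 -1"

```text
clock: 15.4
eef_pos: [0.6045, -0.0765, 0.0583]
tool_rot: [0.706, 0.709, -0.0, 0.0]
ft_force: [0.3, -1.1, -3.0]
grip_width: 0.0171
```

```bash
python3 f.py
```

```text
15.75 [ 0.60451991 -0.07644886  0.05831341] [ 0.022 -0.997 -1.642 -0.202  0.016 -0.09 ] 0.016749027469411877
```

Call:
carry_out --pt "0.01 0 0 0 -1" --pt "0.015 0 0 0 -1" --pt "0.015 0 0 0 -1"

```text
clock: 16.1
eef_pos: [0.6045, -0.075, 0.0583]
tool_rot: [0.706, 0.709, -0.0, 0.0]
ft_force: [0.3, -1.9, -1.0]
grip_width: 0.017
```

```bash
python3 f.py; python3 - <<'E'
from h import *
s=imaging.camera("side")[:,:,::-1]
cv2.imwrite("pics/s7.png",cv2.resize(s[190:270,350:430],None,fx=7,fy=7,interpolation=cv2.INTER_CUBIC))
cv2.imwrite("pics/w7.png",imaging.camera("wrist")[:,:,::-1])
E
```

```text
16.45 [ 0.60451449 -0.07495676  0.05831147] [ 0.275 -2.212 -1.707 -0.445  0.006 -0.195] 0.016706086111752883
```

View pics/s7.png

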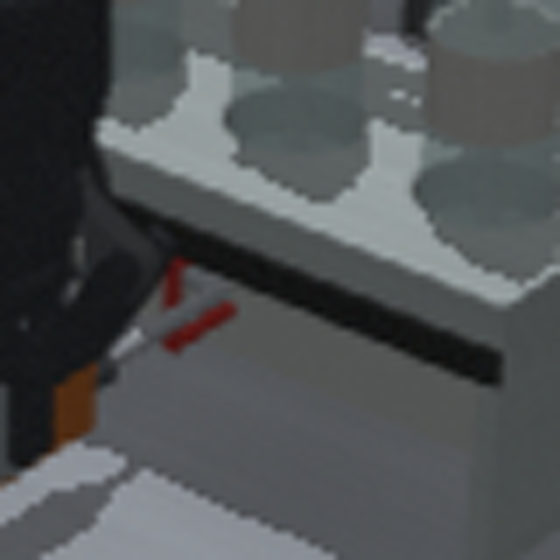

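Light contact is felt at about TCP y = -0.077, matching the visual estimate. The shaft runs through the loop's height at crop (190,310), resting against the front bar. I back off 3 mm so the eye is untouched, then draw.

Call:
carry_out --pt "-0.01 0 0 0 -1" --pt "-0.02 0 0 0 -1" --pt "-0.03 0 0 0 -1" --pt "-0.03 -0.02 0 0 -1" --pt "-0.03 -0.04 0 0 -1" --pt "-0.03 -0.06 0 0 -1" --pt "-0.03 -0.08 0 0 -1" --pt "-0.03 -0.1 0 0 -1" --pt "-0.03 -0.11 0 0 -1" --pt "-0.03 -0.12 0 0 -1" --pt "-0.03 -0.12 0 0 -1"

```text
clock: 17.7
eef_pos: [0.5926, -0.0779, 0.0584]
tool_rot: [0.706, 0.709, 0.0, 0.0]
ft_force: [1.1, 0.5, -1.7]
grip_width: 0.017
```

```bash
python3 f.py
```

```text
18.05 [ 0.5926022  -0.07790484  0.058327  ] [ 0.108 -0.071 -1.58  -0.013 -0.016  0.008] 0.016812401410523575
```

Call:
carry_out --pt "0 -0.01 0 0 -1" --pt "0 -0.02 0 0 -1" --pt "0 -0.03 0 0 -1" --pt "0 -0.04 0 0 -1" --pt "0 -0.05 0 0 -1" --pt "0 -0.05 0 0 -1"

```text
clock: 18.7
eef_pos: [0.5887, -0.078, 0.0586]
tool_rot: [0.706, 0.709, 0.001, 0.001]
ft_force: [4.3, 0.3, -3.9]
grip_width: 0.017
```

```bash
python3 f.py; python3 - <<'E'
from h import *
s=imaging.camera("side")[:,:,::-1]
cv2.imwrite("pics/s8.png",cv2.resize(s[190:270,350:430],None,fx=7,fy=7,interpolation=cv2.INTER_CUBIC))
E
```

```text
19.05 [ 0.5885545  -0.07797761  0.0586503 ] [ 4.709  0.211 -3.47  -0.    -0.825 -0.041] 0.016497395920700264
```

View pics/s8.png

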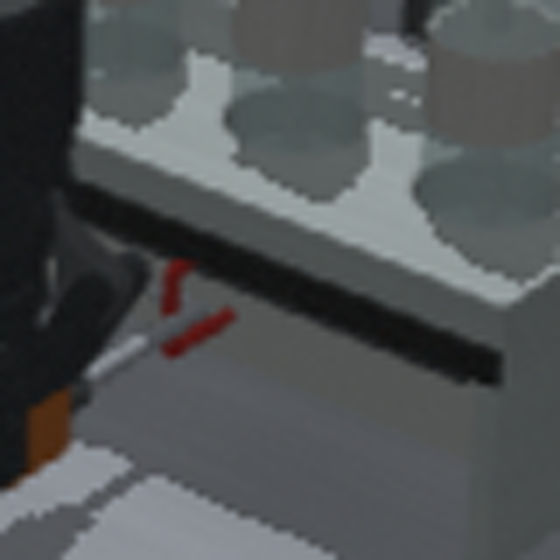

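Caught: the eye pulls +4.7 N along x. Drawing slowly.

Call:
carry_out --pt "0 -0.02 0 0 -1" --pt "0 -0.04 0 0 -1" --pt "0 -0.06 0 0 -1" --pt "0 -0.08 0 0 -1" --pt "0 -0.1 0 0 -1" --pt "0 -0.12 0 0 -1" --pt "0 -0.14 0 0 -1" --pt "0 -0.16 0 0 -1" --pt "0 -0.18 0 0 -1" --pt "0 -0.2 0 0 -1"

```text
clock: 20.15
eef_pos: [0.5687, -0.078, 0.0587]
tool_rot: [0.706, 0.709, 0.001, 0.001]
ft_force: [5.1, 0.1, -3.0]
grip_width: 0.0171
```

Call:
carry_out --pt "0 -0.02 0 0 -1" --pt "0 -0.04 0 0 -1" --pt "0 -0.06 0 0 -1" --pt "0 -0.08 0 0 -1" --pt "0 -0.1 0 0 -1" --pt "0 -0.12 0 0 -1" --pt "0 -0.14 0 0 -1" --pt "0 -0.16 0 0 -1" --pt "0 -0.18 0 0 -1" --pt "0 -0.2 0 0 -1"

```text
clock: 21.15
eef_pos: [0.5487, -0.0781, 0.0587]
tool_rot: [0.706, 0.709, 0.001, 0.001]
ft_force: [6.0, 0.8, -4.3]
grip_width: 0.0168
```

```bash
python3 f.py; python3 - <<'E'
from h import *
s=imaging.camera("side")[:,:,::-1]
cv2.imwrite("pics/s9.png",cv2.resize(s[170:290,310:470],None,fx=5,fy=5,interpolation=cv2.INTER_CUBIC))
E
```

```text
21.5 [ 0.54814242 -0.07811619  0.05859916] [ 4.821e+00  3.780e-01 -2.842e+00  5.500e-02 -8.420e-01 -3.000e-03] 0.017141491768835008
```

View pics/s9.png

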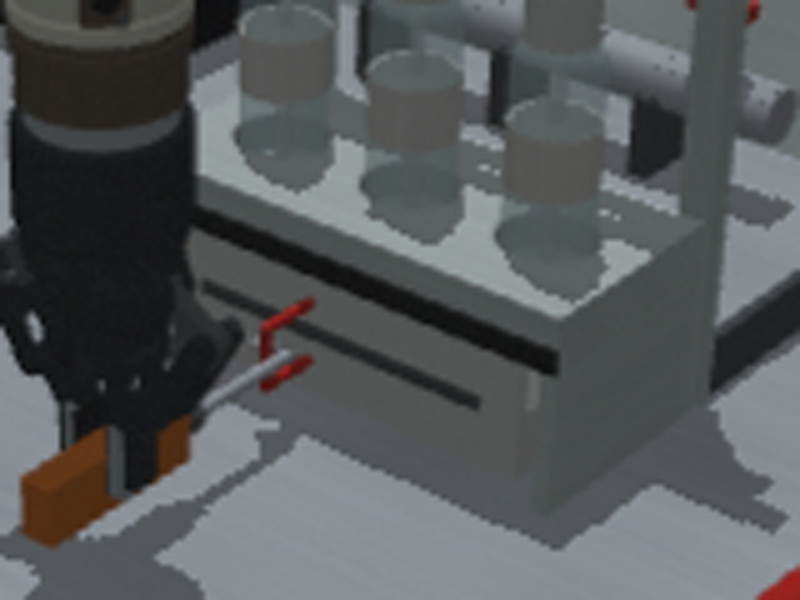

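The tray is about 40 mm out, following the hook. Continuing.

Call:
carry_out --pt "0 -0.02 0 0 -1" --pt "0 -0.04 0 0 -1" --pt "0 -0.06 0 0 -1" --pt "0 -0.08 0 0 -1" --pt "0 -0.1 0 0 -1" --pt "0 -0.12 0 0 -1" --pt "0 -0.14 0 0 -1" --pt "0 -0.16 0 0 -1" --pt "0 -0.18 0 0 -1" --pt "0 -0.2 0 0 -1" --pt "0 -0.22 0 0 -1" --pt "0 -0.24 0 0 -1" --pt "0 -0.26 0 0 -1" --pt "0 -0.27 0 0 -1" --pt "0 -0.28 0 0 -1"

```text
clock: 23.1
eef_pos: [0.5201, -0.0782, 0.0586]
tool_rot: [0.706, 0.709, 0.0, 0.0]
ft_force: [5.2, 0.7, -2.5]
grip_width: 0.0168
```

Call:
carry_out --pt "0 -0.01 0 0 -1" --pt "0 -0.02 0 0 -1" --pt "0 -0.03 0 0 -1" --pt "0 -0.03 0 0 -1"

```text
clock: 23.5
eef_pos: [0.5196, -0.0783, 0.059]
tool_rot: [0.706, 0.709, 0.002, 0.002]
ft_force: [10.0, 0.2, -6.0]
grip_width: 0.0167
```

Call:
carry_out --pt "0 -0.01 0 0 -1" --pt "0 -0.02 0 0 -1" --pt "0 -0.02 0 0 -1"

```text
clock: 23.8
eef_pos: [0.5193, -0.0784, 0.0593]
tool_rot: [0.705, 0.709, 0.003, 0.003]
ft_force: [14.2, 0.1, -9.2]
grip_width: 0.0167
```

Stop reached, with the force rising to 14 N. Easing off and checking.

Call:
carry_out --pt "0 0.02 0 0 -1" --pt "0 0.04 0 0 -1" --pt "0 0.06 0 0 -1" --pt "0 0.08 0 0 -1" --pt "0 0.1 0 0 -1" --pt "0 0.1 0 0 -1" --pt "0 0.1 0 0 -1"

```text
clock: 24.5
eef_pos: [0.5238, -0.0782, 0.058]
tool_rot: [0.706, 0.709, -0.001, -0.001]
ft_force: [0.7, 0.1, -2.1]
grip_width: 0.017
```

```bash
python3 f.py; python3 - <<'E'
from h import *
s=imaging.camera("side")[:,:,::-1]
cv2.imwrite("pics/s10.png",cv2.resize(s[170:290,310:470],None,fx=5,fy=5,interpolation=cv2.INTER_CUBIC))
t=imaging.camera("top")[:,:,::-1]
cv2.imwrite("pics/t10.png",cv2.resize(t[90:260,280:440],None,fx=3.5,fy=3.5,interpolation=cv2.INTER_CUBIC))
E
```

```text
24.85 [ 0.52442131 -0.07820879  0.0583038 ] [ 0.361  0.005 -1.625 -0.016  0.016 -0.014] 0.01690208420631674
```

View pics/s10.png

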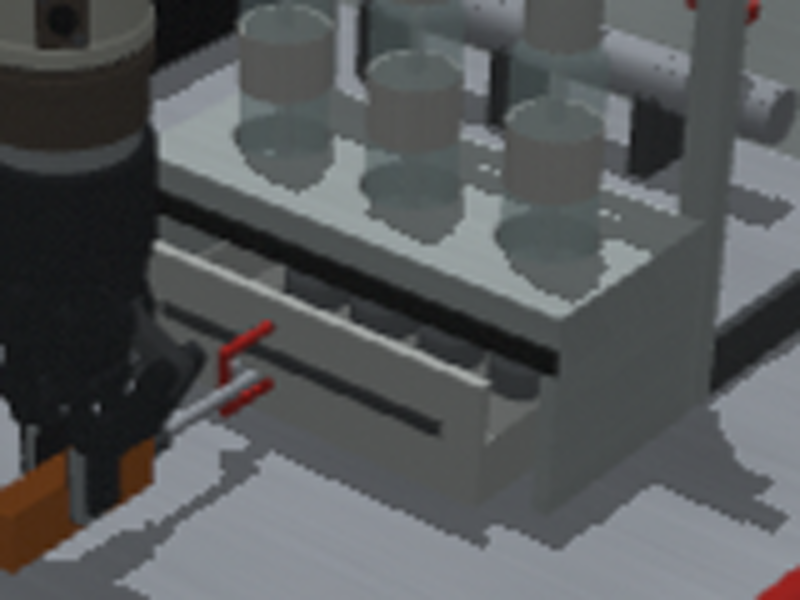

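View pics/t10.png

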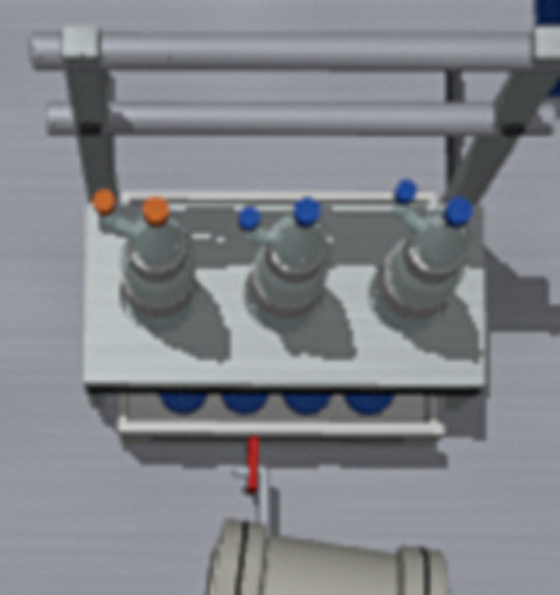

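```bash
python3 - <<'E'
from h import *
m=imaging.camera_model('top');s=imaging.camera_model('side')
print(onz(m,280+122/3.5,90+436/3.5,.07),onz(m,280+442/3.5,90+436/3.5,.07))
print(onz(s,310+488/5,170+385/5,.07))
E
```

```text
[0.65999679 0.01126483 0.07      ] [ 0.66060687 -0.18510011  0.07      ]
[ 0.66340281 -0.19147939  0.07      ]
```

The face is at x ≈ 0.660-0.663, i.e. 73-77 mm out, so the tray is at its stop. Unhooking to the right, then retreating.

Call:
carry_out --pt "-0.03 0 0 0 -1" --pt "-0.06 0 0 0 -1" --pt "-0.1 0 0 0 -1" --pt "-0.15 0 0 0 -1" --pt "-0.2 0 0 0 -1" --pt "-0.25 0 0 0 -1" --pt "-0.3 0 0 0 -1" --pt "-0.3 0 0 0 -1" --pt "-0.3 0 0 0 -1"

```text
clock: 25.9
eef_pos: [0.5246, -0.1084, 0.0583]
tool_rot: [0.706, 0.708, 0.0, -0.0]
ft_force: [0.3, 0.6, -1.4]
grip_width: 0.0167
```

```bash
python3 f.py; python3 - <<'E'
from h import *
s=imaging.camera("side")[:,:,::-1]
t=imaging.camera("top")[:,:,::-1]
cv2.imwrite("pics/t11.png",np.hstack([cv2.resize(t[180:260,300:400],None,fx=4,fy=4,interpolation=cv2.INTER_CUBIC),cv2.resize(s[200:280,330:430],None,fx=4,fy=4,interpolation=cv2.INTER_CUBIC)]))
E
```

```text
26.25 [ 0.52464095 -0.10799703  0.05828463] [-0.103  0.308 -1.759  0.     0.015 -0.006] 0.01671794629400119
```

View pics/t11.png

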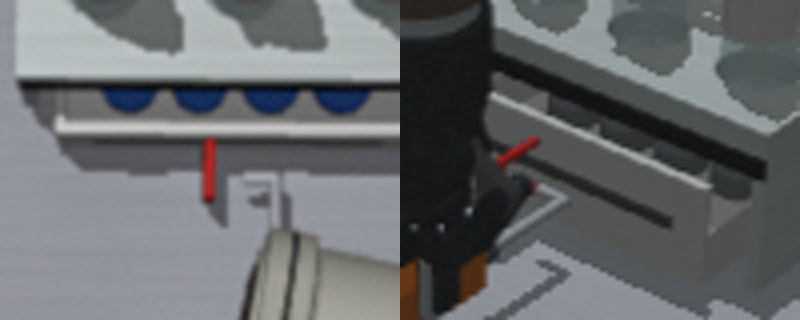

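Unhooked and clear of the eye. Retreating, raising and heading to the mat.

Call:
carry_out --pt "0 -0.1 0 0 -1" --pt "0 -0.25 0 0 -1" --pt "0 -0.4 0 0 -1" --pt "0 -0.55 0 0 -1" --pt "0 -0.7 -0.05 0 -1" --pt "0 -0.85 -0.2 0 -1" --pt "0 -0.95 -0.35 0 -1" --pt "0 -1 -0.45 0 -1" --pt "0 -1 -0.45 0 -1"

```text
clock: 27.3
eef_pos: [0.4249, -0.1088, 0.1047]
tool_rot: [0.706, 0.708, 0.001, 0.001]
ft_force: [0.2, -0.6, -1.6]
grip_width: 0.017
```

Call:
carry_out --pt "0.15 0 0 0 -1" --pt "0.35 0 0 0 -1" --pt "0.55 0 0 0 -1" --pt "0.75 0 0 0 -1" --pt "1 0 0 0 -1"

```text
clock: 27.8
eef_pos: [0.4244, -0.008, 0.1028]
tool_rot: [0.706, 0.708, -0.0, 0.0]
ft_force: [-0.1, -0.5, -1.2]
grip_width: 0.0171
```

Call:
carry_out --pt "0.2 0 0 0 -1" --pt "0.4 0 0 0 -1" --pt "0.6 0 0 0 -1" --pt "0.8 0 0 0 -1" --pt "1 0 0 0 -1"

```text
clock: 28.3
eef_pos: [0.4239, 0.0924, 0.1027]
tool_rot: [0.706, 0.709, -0.0, -0.0]
ft_force: [0.7, 0.5, -2.1]
grip_width: 0.0169
```

Call:
carry_out --pt "0.2 0 0 0 -1" --pt "0.4 0 0 0 -1" --pt "0.6 0 0 0 -1" --pt "0.8 0 0 0 -1" --pt "1 0 0 0 -1"

```text
clock: 28.8
eef_pos: [0.4234, 0.1924, 0.1026]
tool_rot: [0.706, 0.709, -0.0, -0.0]
ft_force: [0.2, -0.5, -1.6]
grip_width: 0.0166
```

Call:
carry_out --pt "0.2 0 0 0 -1" --pt "0.4 0 0 0 -1" --pt "0.6 0 0 0 -1" --pt "0.75 0 0 0 -1" --pt "0.88 0 0 0 -1" --pt "0.95 0 0 0 -1" --pt "0.95 0 0 0 -1" --pt "0.95 0 0 0 -1"

```text
clock: 29.6
eef_pos: [0.4228, 0.2859, 0.1031]
tool_rot: [0.706, 0.709, -0.0, 0.0]
ft_force: [-0.1, -0.3, -1.9]
grip_width: 0.0165
```

```bash
python3 f.py; python3 - <<'E'
from h import *
print(R.from_quat(bot.get_obs()['tool_rot']).as_matrix().round(4))
s=imaging.camera("side")[:,:,::-1]
cv2.imwrite("pics/s12.png",s)
E
```

```text
29.95 [0.42306537 0.28599596 0.10340021] [ 0.152 -0.281 -1.52  -0.019 -0.009 -0.   ] 0.0169325130191577
[[-3.8e-03  1.0e+00  1.0e-04]
 [ 1.0e+00  3.8e-03  1.0e-04]
 [ 1.0e-04  1.0e-04 -1.0e+00]]
```

View pics/s12.png

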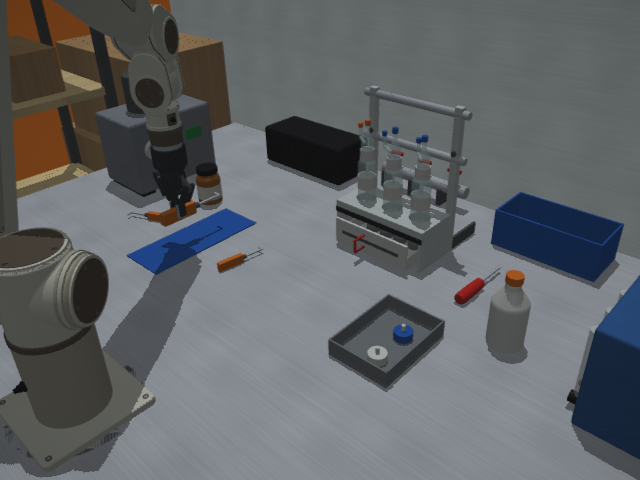

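Tray out, impingers upright, rod held level over the mat. Lowering gently.

Call:
carry_out --pt "0 -0.03 0.1 0 -1" --pt "0 -0.06 0.2 0 -1" --pt "0 -0.08 0.3 0 -1" --pt "0 -0.08 0.4 0 -1" --pt "0 -0.08 0.5 0 -1" --pt "0 -0.08 0.57 0 -1" --pt "0 -0.08 0.61 0 -1" --pt "0 -0.08 0.64 0 -1" --pt "0 -0.08 0.65 0 -1" --pt "0 -0.08 0.65 0 -1" --pt "0 -0.08 0.65 0 -1"

```text
clock: 31.15
eef_pos: [0.4153, 0.2865, 0.0387]
tool_rot: [0.706, 0.709, 0.0, 0.0]
ft_force: [0.5, 1.1, -2.3]
grip_width: 0.0168
```

```bash
python3 f.py
```

```text
31.5 [0.41505275 0.28637526 0.03844786] [ 0.118  0.144 -1.448 -0.011  0.019 -0.011] 0.016764681552410392
```

Call:
carry_out --pt "0 0 0.01 0 -1" --pt "0 0 0.015 0 -1" --pt "0 0 0.015 0 -1"

```text
clock: 31.85
eef_pos: [0.415, 0.2864, 0.0369]
tool_rot: [0.706, 0.709, 0.0, 0.0]
ft_force: [0.1, -0.4, -0.6]
grip_width: 0.0169
```

```bash
python3 f.py
```

```text
32.2 [0.41494526 0.28632918 0.0368531 ] [-0.58  -0.153  0.024 -0.079  0.079 -0.028] 0.017186491859064457
```

The mat now carries the weight. Opening slowly, then rising.

Call:
carry_out --pt "0 0 0.005 0 -1" --pt "0 0 0.005 0 -0.6" --pt "0 0 0.005 0 -0.5" --pt "0 0 0.005 0 -0.4" --pt "0 0 0.005 0 -0.2" --pt "0 0 0.005 0 0" --pt "0 0 0.005 0 0.3" --pt "0 0 0.005 0 0.6" --pt "0 0 0.005 0 0.8" --pt "0 0 0.005 0 0.8" --pt "0 0 0.005 0 0.8" --pt "0 0 -0.1 0 0.8" --pt "0 0 -0.2 0 0.8" --pt "0 0 -0.4 0 0.8" --pt "0 0 -0.6 0 0.8" --pt "0 0 -0.8 0 0.8" --pt "0 0 -1 0 0.8" --pt "0 0 -1 0 0.8"

```text
clock: 34.05
eef_pos: [0.417, 0.2878, 0.1408]
tool_rot: [0.706, 0.709, 0.004, 0.001]
ft_force: [0.5, 0.5, 0.2]
grip_width: 0.0767
```

```bash
python3 f.py; python3 - <<'E'
from h import *
cv2.imwrite("pics/w13.png",imaging.camera("wrist")[:,:,::-1])
cv2.imwrite("pics/s13.png",imaging.camera("side")[:,:,::-1])
m=imaging.camera_model('wrist')
im=imaging.camera("wrist");hsv=cv2.cvtColor(im,cv2.COLOR_RGB2HSV)
print('tray/obs',bot.get_obs()['clock'])
E
```

```text
34.4 [0.41438147 0.28591358 0.13584746] [ 0.068  0.473 -0.152 -0.002  0.014 -0.013] 0.07676150281872367
tray/obs 34.6
```

View pics/w13.png

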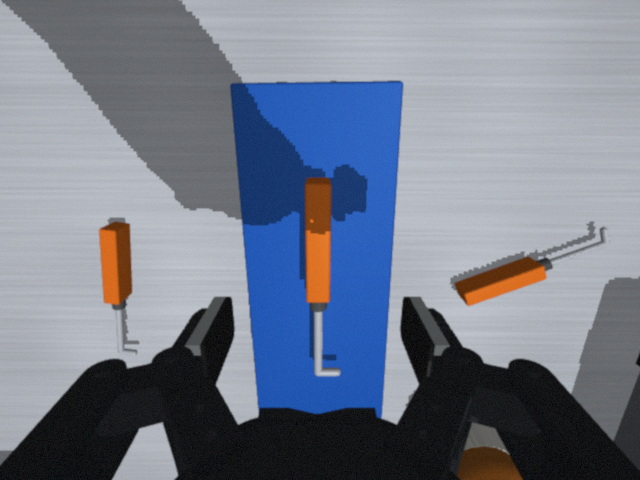

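View pics/s13.png

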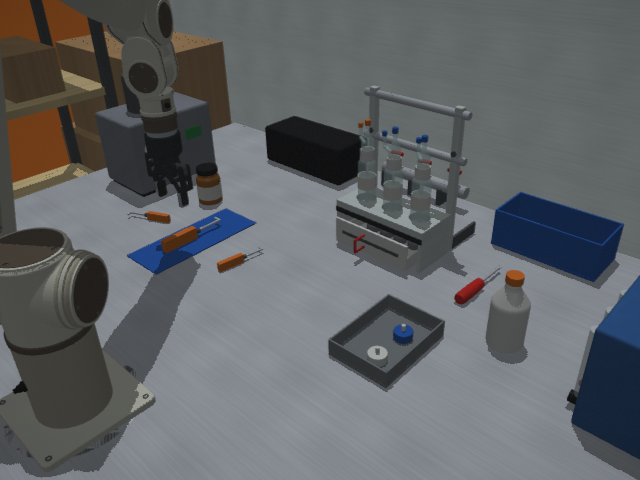

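The rod lies along the mat's middle (handle at wrist pixel (318,240), shaft straight down the mat). The gripper is clear, the tray is out, and everything else stands as before. Handing in.

```bash
python3 -c "
from workcell import order
print(order.job_done())"
```

```text
the job is handed in; nothing more can be done
None
```

The filter tray is out at its stop and the hooked rod is back lengthwise on the middle of its blue mat; the job was handed in at about 35 s, with no verdict reported.

- **Feeling and catching:** I took the large rod from the mat, reached it under the ledge to the right of the eye, and felt left until the shaft touched it lightly at about 2.2 N. I then backed off 3 mm and caught the eye, which showed as a pull of about 4.7 N.
- **Drawing the tray:** I drew it out slowly until the pull rose to about 14 N at the stop, then unhooked to the right. The largest force I read was 14 N along the rack (about 17 N including the vertical part, which includes the rod's own weight), under the 20 N limit. Forces were only read at intervals, so a brief peak between readings could have been missed.
- **Tray position:** The cameras put the face 73–77 mm out. Hook travel during the pull came out slightly lower, at roughly 69–73 mm; part of the difference is uncertainty in where the hook first caught.
- **Rod and surroundings:** The rod was set down until the mat carried its weight, and only then released. I judged its final place from the last wrist and side views and the arm's position, not from a separate measurement. Those views show it along the mat with the gripper clear, the impingers upright and everything else apparently undisturbed.

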